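# Nest U-sections in the transfer tray

## Robot

A 7-joint arm with a two-finger parallel gripper is mounted at the origin on the work surface. World frame = base frame: x ahead of the robot, y to its left, z up, the work surface at z = 0. Lengths are in m, angles in degrees, forces in N, time in s.
With the tool pointing down it reaches from about 0.35 to 0.9 m from the base axis. Payload 8.1 kg.
Tool frame: the origin (TCP) lies midway between the tips of the shut fingers; the grasp point (between the pads) lies 19 mm behind it (bot.tcp_to_grasp is the distance from the TCP to the grasp point, in m); z points along the fingers, y is the direction in which the jaws open and shut (so a half turn about z gives the same grasp; the last joint's range is limited). The gripper opens to 85 mm and grips with 20 to 120 N. Pads are 22 mm wide; open, the fingers measure 114 mm over their backs; the gripper's body (76 mm by 85 mm) begins 54 mm behind the grasp point. The pads swing forward as they close: fully open they stand 13 mm farther back than shut.
Start: joints at [65.512, 24.895, 1.432, 90.138, -0.665, 64.973, -4.303], TCP at [0.199, -0.592, 0.231] pointing down, gripper open.
Joint ranges: [-149.89, 149.89], [-25.12, 119.58], [-72.63, 75.52], [4.76, 147.25], [-75.54, 255.54], [6.69, 114.76], [-157.13, 157.13]. Speed limits (degrees/s): [127.2, 127.2, 172.46, 172.46, 180, 180, 180].

## Interface

Orientations are given as a 3x3 rotation matrix whose columns are the frame's x, y, z axes.
In Python, from bench import bot, read_camera, calibration, order, boxes_of, cut_out gives the robot as it stands.
- The arm moves only by the tool servo_tool, never from a script. Its argument "deltas" is one flat list of numbers, 7 for each row, row after row: the opening, from -1 (shut) to 1 (fully open), so that 0 is half open, then the shift along the tool's x, y, z in mm, then the turn, a rotation vector about the tool's x, y, z in degrees. A call has 1 to 12 rows; each row shifts and turns the pose as measured when the row begins, along the tool's axes as they then stand; what a row does not reach is not made up. A row lasts 1/8 s, in which the tool goes at most 62.5 mm and 10.7 degrees, less where a joint would pass 70% of its speed; a pose out of reach is approached as far as the arm can. A call is refused whole if a number of a shift passes 62.5 or a number of a turn 10.7, either way. A call with a gripper value outside its range is refused whole. The fingers move at their own pace and stop on an object; the grip force is fixed at half the most. Time passes only in rows, so rows that do not move let the fingers close. It gives the time, the measured TCP pose, the force and the opening at its end, in the units of the state.
- bot.sense(): the state, without advancing time (a new reading comes with each control period).
- read_camera(name): name is "scene" or "top" or "wrist"; returns (picture, depth): 420x560x3 uint8, blue, green, red; 420x560 float32, m along the optical axis (not along the pixel's ray), 0 where there is no reading.
- calibration(name): a dict with "camera_matrix" (3x3 intrinsics, pixels), "xyz" and "rotation" of the camera in the world. Camera axes: x right, y down, z forward; pixel columns grow to the right and rows downward; lengths in m; the calibration is good to about 2 mm. A picture is of the moment at which its call begins: read the wrist's pose just before it. calibration takes no time and is no camera call; for the wrist camera it gives the pose at the moment of the call.
- order.hand_in(): hands the job in, once; it reports no verdict.
Trained networks look in the newest picture that a camera, given by its name, has taken for a name from the list of things; names that differ only in an ending like _2 or _b are one class to them, and where a whole thing is asked for, a point or a joint stands for the part that bears it (a point fixed in the world has none). Each returns a list of dicts, best first, with "score" (0 to 1); they miss things now and then, are a little off and sometimes report something else, mostly with a low value. They report only what shows in the picture. A call takes as long as a camera call. They do not tell look-alikes from the thing itself.
- boxes_of(camera, thing): "point" ([column, row] in pixels, amid what is visible of it).
- cut_out(camera, thing): "region" (420x560 bool, what is visible of it) and "point" ([column, row] in pixels, amid what is visible of it).
The state is a dict: "clock": time; "joint_positions": joint angles; "joint_velocities": joint speeds; "tau": joint torques, N m; "ee_pos": TCP position; "ee_rot": TCP orientation; "ft_force": force on the tool from outside, world axes, zero at the start; "moment": the same for the moment, N m; "gripper_width": opening from 0.0 (shut) to 1.0 (fully open).
Only numpy, scipy, OpenCV 4.12 (cv2) and the standard library are available. Lean on these libraries where they do the work, as an engineer would, in place of code of your own. Each camera call takes 0.05 s, during which the arm holds its last target. There are 200 camera calls.

## Task

Nest the two steel U-sections from the sloping rack with the one already in the tray, so that they travel without sliding. Lay the section that has its open side outward into the tray, open side up, alongside the first, parallel to it, ends roughly in line and near enough for the other to bridge the two; then set that other one open side down across both, with one flange inside each of the two, until it sits flat. Set them down rather than dropping them, and leave the other things on the table and the rack where they are.

Things in the scene. Friction and masses are not known exactly. Their poses are not given: they have to be found in the camera images.
- section_up: Steel U-section 64 mm wide (own x), 140 long (y), 40 high (z), web and flanges 4 mm thick, 0.5-0.75 kg. Origin: centre of that 64 x 140 x 40 envelope. z points from web to open side. Lies on the rack's sloping bed open side OUTWARD (web on the bed), length across the slope, lower flange against the lip; left or right on the rack
- section_down: Steel U-section 64 mm wide (own x), 140 long (y), 40 high (z), web and flanges 4 mm thick, 0.5-0.75 kg. Origin: centre of that 64 x 140 x 40 envelope. z points from open side to web. Lies on the rack's sloping bed open side DOWN (web outward, z out of the bed), length across the slope, lower flange against the lip; left or right on the rack
- section_tray: Steel U-section 64 mm wide (own x), 140 long (y), 40 high (z), web and flanges 4 mm thick, 0.5-0.75 kg. Origin: centre of that 64 x 140 x 40 envelope. z points from web to open side. Loose, already lying level in the tray, open side up, length roughly along the tray's y, more or less off the tray's middle to either side in the tray's x
- tray: Fixed blue-painted sheet-steel tray, 320 mm (own x) by 240 mm (own y); its floor is 4 mm and its rim 14 mm above the table. Origin at the centre of its underside
- rack: Fixed rack on blue legs: flat dark bed 430 mm wide (own y), 125 mm up the slope, sloping 30 degrees down to own -x (towards the robot). Low lip 8 mm and end cheeks 20 mm proud of the bed; bed 85 mm above the table at the lip. Origin on the table straight below the line of the two sections' centres, which are 119 mm up
- spray_can: white spray can standing upright, 65 mm diameter, 190 mm high, origin at the centre of its underside; bystander
- wire_brush: wire brush with a wooden back, 250 x 28 mm, 33 mm high, lying bristles down, origin under its middle, x along it; bystander
- chipping_hammer: chipping hammer lying flat, 270 mm long, origin near mid-handle at table level, x along the handle towards the 150 mm wide head, 29 mm high; bystander
- spanner: steel spanner lying flat, 190 mm long, origin under its middle, x along it; bystander
- angle_offcut: offcut of grey-primed steel angle, 110 mm long (own y), one leg 50 mm wide flat on the table, the other 50 mm high; origin under the middle of the flat leg; bystander
- weld_magnet: red welding magnet standing on edge, 94 x 18 mm, 60 mm high, origin under its middle; bystander
- paste_jar: blue jar of nozzle paste with a steel lid, 72 mm diameter, 75 mm high, origin at the centre of its underside; bystander
- tube_offcut: offcut of dark 30 x 30 mm square tube, 50 mm long, lying on the rack's sloping bed between the two sections, origin at the centre of its underside; bystander
Things that resemble listed ones, but are neither listed nor needed, are in the scene too. What is shaped like the section_tray but pink is not meant.

How it is judged (in metres and radians):
On the way, in this order (a step that is already met when the one before it is completed fails the run):
1. the open-up section lies flat in the tray, open side up, alongside the first one, let go (angle between each of section_up, section_tray's own z axis and vertical below 0.07 rad and z of section_up in the frame of tray between 0.0205 and 0.0275 m and z of section_tray in the frame of tray between 0.0205 and 0.0275 m and x of section_up in the frame of tray between -0.13 and 0.13 m and y of section_up in the frame of tray between -0.055 and 0.055 m and y of section_up in the frame of section_tray between -0.03 and 0.03 m and angle between the y axis of section_up and the y axis of section_tray, either way round below 0.17 rad and contact force between section_up and the fingers below 0.1 N and linear speed of section_up below 0.02 m/s), for 0.2 s.
2. the open-down section sits flat across both, one flange inside each, let go (angle between each of section_up, section_tray, section_down's own z axis and vertical below 0.07 rad and z of section_up in the frame of tray between 0.0205 and 0.0275 m and z of section_tray in the frame of tray between 0.0205 and 0.0275 m and x of section_up in the frame of tray between -0.13 and 0.13 m and y of section_up in the frame of tray between -0.055 and 0.055 m and y of section_up in the frame of section_tray between -0.03 and 0.03 m and angle between the y axis of each of section_up, section_down and the y axis of section_tray, either way round below 0.17 rad and z of section_down in the frame of tray between 0.0245 and 0.0315 m and x of section_down in the frame of section_up between -0.06 and 0.06 m and y of section_down in the frame of section_up between -0.03 and 0.03 m and angle between the y axis of section_down and the y axis of section_up, either way round below 0.17 rad and x of section_down in the frame of section_tray between -0.06 and 0.06 m and y of section_down in the frame of section_tray between -0.03 and 0.03 m and contact force between section_down and the fingers below 0.1 N and linear speed of section_down below 0.02 m/s), for 0.2 s.
At the end, for the whole second after the job is handed in: Both lower sections flat on the tray floor, open side up; the third open side down on them, a flange inside each, fully down (heights within 3.5 mm, tilt under 0.07 rad, centre lines under 60 mm from its own); parallel within 0.17 rad, ends in line within 30 mm; all still and released (all of step 2 and contact force between section_up and the fingers below 0.1 N and linear speed of each of section_up, section_tray below 0.02 m/s); the robot touches nothing.
It fails at once if a section is dropped (moving faster than 0.5 m/s out of the fingers) ((contact force between section_up and the fingers below 0.1 N and linear speed of section_up above 0.5 m/s) or (contact force between section_down and the fingers below 0.1 N and linear speed of section_down above 0.5 m/s)).
It fails at once if another thing on the table or the rack is pushed more than 30 mm from its place (distance of any of spray_can, wire_brush, chipping_hammer, spanner, angle_offcut, weld_magnet, paste_jar, tube_offcut from where it was at the start of the episode above 0.03 m).
It also fails if it takes over 58 s, if anything falls off the work surface, if the arm or the gripper's body presses on something with over 40 N, if the wrist force passes 120 N, or if a joint passes its speed limit or range.

## Working session

There is one attempt and no reset: what is moved stays moved. The work goes in short steps, Python scripts to look and compute and a tool call to move; the robot and the scene stay as the last step left them, time stands still between calls to the robot, and variables do not carry over. Pictures are saved under pics/ and viewed, on a budget of 10 in all, crops included, one or two more only if the job needs it, and the job is handed in when it is done.

Besides the shell and the picture viewer there is one more tool, called in YAML: its name, and indented under it one key for each argument. servo_tool: Moves the arm, as the interface text tells. Its arguments: {"type":"object","properties":{"deltas":{"type":"array","items":{"type":"number"}}},"required":["deltas"]}

```bash
ls; mkdir -p pics; cat > h.py <<'E'
import numpy as np, cv2
from bench import bot, read_camera, calibration, order, boxes_of, cut_out
def cloud(cam, d, c=None):
    c=c or calibration(cam); K=np.array(c["camera_matrix"]); R=np.array(c["rotation"]); t=np.array(c["xyz"])
    v,u=np.mgrid[:d.shape[0],:d.shape[1]]
    P=np.stack([(u-K[0,2])/K[0,0]*d,(v-K[1,2])/K[1,1]*d,d],-1)
    return P@R.T+t
def pose():
    s=bot.sense(); return np.array(s["ee_pos"]),np.array(s["ee_rot"]),s
E
python3 - <<'E'
from h import *
p,R,s=pose(); print(p,R.round(3),s["clock"],s["gripper_width"])
for cam in ["scene","top"]:
    im,d=read_camera(cam); cv2.imwrite(f"pics/{cam}1.png",im); P=cloud(cam,d); np.savez(f"{cam}1.npz",im=im,P=P)
    print(cam,calibration(cam)["xyz"])
    for t in ["section_up","section_down","section_tray","tray","rack","tube_offcut","spray_can","paste_jar"]:
        for r in cut_out(cam,t)[:4]:
            m=r["region"]; q=P[m&(d>0)]
            print(t,round(r["score"],2),np.round(r["point"]),m.sum(),np.median(q,0).round(3) if len(q) else "", )
E
```

```text
pics
[ 0.19922407 -0.59186423  0.23052699] [[ 0.948  0.319 -0.001]
 [ 0.319 -0.948  0.001]
 [-0.    -0.002 -1.   ]] 0.0 0.9971598829568932
scene [1.08371193 0.55595229 1.18955453]
section_up 0.72 [408. 328.] 1855 [0.535 0.382 0.12 ]
section_down 0.89 [312. 287.] 1590 [0.633 0.161 0.134]
section_tray 0.92 [234. 129.] 812 [ 0.355 -0.501  0.01 ]
section_tray 0.71 [240. 193.] 964 [ 0.526 -0.266  0.009]
section_tray 0.61 [455. 304.] 1032 [0.379 0.418 0.018]
tray 0.86 [229. 202.] 5425 [ 0.57  -0.261  0.002]
rack 0.98 [353. 327.] 6313 [0.624 0.295 0.116]
tube_offcut 0.86 [358. 303.] 265 [0.58  0.263 0.116]
spray_can 0.8 [330. 199.] 1168 [ 0.411 -0.004  0.131]
paste_jar 0.63 [238. 264.] 776 [ 0.715 -0.04   0.067]
top [ 0.39480118 -0.05106177  1.35544473]
section_up 0.88 [107. 184.] 1649 [0.532 0.376 0.107]
section_down 0.78 [195. 149.] 1581 [0.616 0.151 0.137]
section_tray 0.74 [355. 186.] 1304 [ 0.531 -0.269  0.009]
section_tray 0.72 [446. 255.] 1306 [ 0.361 -0.506  0.005]
tray 0.72 [359. 199.] 9163 [ 0.53  -0.273  0.004]
rack 0.93 [144. 148.] 5278 [0.616 0.288 0.127]
tube_offcut 0.62 [153. 164.] 313 [0.572 0.255 0.12 ]
spray_can 0.93 [266. 238.] 514 [ 0.39  -0.024  0.19 ]
spray_can 0.38 [146. 145.] 5497 [0.617 0.286 0.127]
paste_jar 0.9 [282. 123.] 618 [ 0.693 -0.056  0.073]
```

```bash
python3 - <<'E'
import cv2
im=cv2.imread("pics/top1.png"); cv2.imwrite("pics/top1c.png",cv2.resize(im[60:340,40:520],(800,467),interpolation=cv2.INTER_CUBIC))
E
```

```text
(no output)
```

View pics/top1c.png

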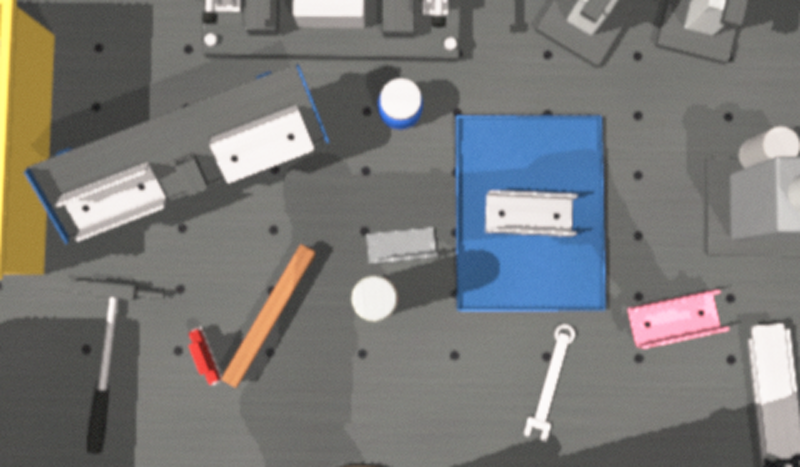

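View pics/scene1.png

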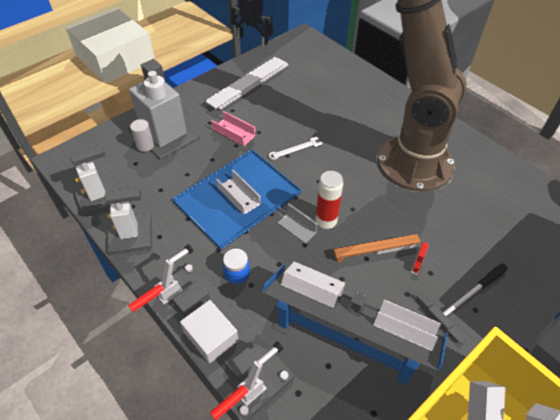

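The top view (full-frame pixels) shows the open-up section on the left of the rack at (107,184) and the open-down one, web outward, at (195,149). The white section in the blue tray is at (355,186). Look-alikes are the pink U at (446,255), the grey angle at (280,205) and the bar at (505,300). The choice is the white one in the tray and the two on the rack.

```bash
python3 - <<'E'
from h import *
def rect(q):
    (c,s,a)=cv2.minAreaRect(q[:,:2].astype(np.float32)*1000); return np.round(c,1),np.round(s,1),round(a,1)
for cam in ["top","scene"]:
    z=np.load(cam+"1.npz"); im=z["im"];P=z["P"]
    print("==",cam)
    hsv=cv2.cvtColor(im,cv2.COLOR_BGR2HSV)
    x,y,h=P[...,0],P[...,1],P[...,2]
    blue=(hsv[...,0]>95)&(hsv[...,0]<125)&(hsv[...,1]>110)&(abs(x-.53)<.22)&(abs(y+.27)<.16)&(h<.03)&(h>-.01)
    print("tray",rect(P[blue]), np.median(h[blue]))
    read=cut_out
    # section_tray: non-blue within tray
    m=(~blue)&(abs(x-.53)<.13)&(abs(y+.27)<.1)&(h>.006)&(h<.06)&(hsv[...,1]<90)
    print("sect_tray",m.sum(),rect(P[m])); mm=m&(h>.03); print(" tops",mm.sum(),rect(P[mm]),np.percentile(h[m],[5,50,95]))
    # rack frame
    for nm,c in (("up",(.53,.378)),("down",(.62,.152))):
        m=(np.hypot(x-c[0],y-c[1])<.1)&(h>.085)&(h<.2)&(hsv[...,2]>130)
        q=P[m]; print(nm,m.sum(),rect(q),q.mean(0).round(4),np.percentile(q[:,2],[2,50,98]).round(3))
        if nm=="down":
            o=q.mean(0);k=np.ones(len(q),bool)
            for _ in range(5):
                o=q[k].mean(0); n=np.linalg.svd(q[k]-o)[2][2]; n*=np.sign(n[2]); k=abs((q-o)@n)<.003
            print(" n",n.round(3),np.degrees(np.arccos(n[2])),"az",np.degrees(np.arctan2(-n[1],-n[0])),k.sum(),o.round(4))
            rx=np.array([-n[0],-n[1],0]);rx/=np.linalg.norm(rx);ry=np.cross([0,0,1],rx);u=np.cross(ry,n)
            w=np.c_[(q[k]-o)@ry,(q[k]-o)@u]; print(" ext",np.percentile(w,[1,99],0).round(4)); print(rect(w))
E
```

```text
== top
tray (array([ 535.6, -272.4]), array([325. , 246.1]), 0.5) 0.004023386325773259
sect_tray 1081 (array([ 533.5, -272.7]), array([150.3,  73.9]), 88.3)
 tops 212 (array([ 529.1, -269.1]), array([139.7,  64.5]), 88.1) [0.0064432  0.00980788 0.04477447]
up 1752 (array([526.6, 386.7]), array([ 82.6, 166.6]), 19.3) [0.5314 0.3786 0.1114] [0.09  0.108 0.152]
down 1757 (array([624.6, 145.2]), array([ 78.3, 173.9]), 22.4) [0.6189 0.1496 0.134 ] [0.105 0.135 0.153]
 n [-0.326 -0.139  0.935] 20.789946070480006 az 23.1167206129045 684 [0.6058 0.1471 0.1313]
 ext [[-0.069  -0.0237]
 [ 0.0676  0.04  ]]
(array([-0.8,  8.2]), array([140. ,  65.2]), 1.2)
== scene
tray (array([ 534.4, -272.9]), array([325.7, 258.9]), 0.9) 0.0022153849645263346
sect_tray 683 (array([ 532.4, -264.8]), array([143.3,  68. ]), 88.2)
 tops 205 (array([ 532.3, -266.2]), array([140.9,  67.6]), 88.6) [0.00649489 0.01672906 0.04297035]
up 1846 (array([550.9, 399.4]), array([130.8, 163.8]), 22.7) [0.5335 0.3822 0.1214] [0.091 0.12  0.15 ]
down 1614 (array([652.2, 154.2]), array([130.2, 164.7]), 22.1) [0.6322 0.159  0.1328] [0.106 0.133 0.15 ]
 n [-0.096 -0.022  0.995] 5.64403889780854 az 12.72556148415188 301 [0.6264 0.1553 0.1319]
 ext [[-0.0841 -0.0393]
 [ 0.0701  0.0898]]
(array([-6.1,  8.4]), array([113.2, 170.8]), 47.7)
```

```bash
cat >> h.py <<'E'
from scipy.spatial.transform import Rotation as Ro
def rackR(az,tilt=30):
    a,t=np.radians(az),np.radians(tilt); rx=np.array([np.cos(a),np.sin(a),0]); ez=np.array([0,0,1.])
    y=np.cos(t)*rx+np.sin(t)*ez; z=np.sin(t)*rx-np.cos(t)*ez
    return np.c_[np.cross(y,z),y,z]
def plan(tp,tR,n,g,cyl=False,lift=0):
    "rows from the pose as measured to (tp,tR) in n rows"
    p,R,_=pose(); p0=p; tp=np.array(tp,float); rv=Ro.from_matrix(R.T@tR).as_rotvec(); rows=[]; cp,cR=p0,R
    for i in range(1,n+1):
        f=i/n
        if cyl:
            a0,a1=np.arctan2(p0[1],p0[0]),np.arctan2(tp[1],tp[0]); r0,r1=np.hypot(*p0[:2]),np.hypot(*tp[:2])
            a,r=a0+(a1-a0)*f,r0+(r1-r0)*f; q=np.array([r*np.cos(a),r*np.sin(a),p0[2]+(tp[2]-p0[2])*f+lift*4*f*(1-f)])
        else: q=p0+(tp-p0)*f
        nR=R@Ro.from_rotvec(rv*f).as_matrix()
        rows.append([g]+list(np.round(cR.T@(q-cp)*1000,1))+list(np.round(np.degrees(Ro.from_matrix(cR.T@nR).as_rotvec()),1)))
        cp,cR=q,nR
    A=np.array(rows); print("max",abs(A[:,1:4]).max(),abs(A[:,4:]).max())
    for k in range(0,n,12): print(",".join("%g"%v for r in rows[k:k+12] for v in r))
E
python3 -c "
from h import *
plan([.466,.351,.25],rackR(22),22,1,True,.08)"
```

```text
max 53.5 4.1
1,53.5,-4.2,-14.7,-1,1.1,-4.1,1,53.5,-4.7,-12.5,-1,1.1,-4.1,1,53.5,-5.2,-10.4,-1,1.1,-4.1,1,53.3,-5.8,-8.4,-1,1.1,-4.1,1,53.1,-6.4,-6.5,-1,1.1,-4.1,1,52.8,-7.1,-4.8,-1,1.1,-4.1,1,52.5,-7.8,-3.2,-1,1.1,-4.1,1,52.1,-8.5,-1.7,-1,1.1,-4.1,1,51.7,-9.3,-0.4,-1,1.1,-4.1,1,51.3,-10.2,0.7,-1,1.1,-4.1,1,50.9,-11,1.7,-1,1.1,-4.1,1,50.4,-11.9,2.6,-1,1.1,-4.1
1,50,-12.8,3.3,-1,1.1,-4.1,1,49.6,-13.7,3.9,-1,1.1,-4.1,1,49.2,-14.7,4.3,-1,1.1,-4.1,1,48.9,-15.6,4.6,-1,1.1,-4.1,1,48.5,-16.5,4.8,-1,1.1,-4.1,1,48.2,-17.4,4.9,-1,1.1,-4.1,1,47.9,-18.3,4.9,-1,1.1,-4.1,1,47.7,-19.2,4.8,-1,1.1,-4.1,1,47.5,-20.1,4.6,-1,1.1,-4.1,1,47.3,-20.9,4.3,-1,1.1,-4.1
```

servo_tool:
  deltas: [1,53.5,-4,-15,-1,1.1,-4.1,1,53.5,-5,-12.5,-1,1.1,-4.1,1,53.5,-5,-10.5,-1,1.1,-4.1,1,53,-6,-8.5,-1,1.1,-4.1,1,53,-6.5,-6.5,-1,1.1,-4.1,1,53,-7,-5,-1,1.1,-4.1,1,52.5,-8,-3,-1,1.1,-4.1,1,52,-8.5,-1.5,-1,1.1,-4.1,1,51.5,-9.5,-0.5,-1,1.1,-4.1,1,51.5,-10,0.5,-1,1.1,-4.1,1,51,-11,1.5,-1,1.1,-4.1,1,50.5,-12,2.5,-1,1.1,-4.1]

```text
clock: 2.4
ee_pos: [0.5955, -0.1161, 0.3254]
ee_rot: [[0.335, 0.891, 0.307], [0.935, -0.354, 0.006], [0.114, 0.285, -0.952]]
ft_force: [0.1, 0.4, -0.4]
gripper_width: 1.001
```

```bash
python3 -c "
from h import *
plan([.466,.351,.25],rackR(22),11,1,True,.02)"
```

```text
max 44.6 3.7
1,44.6,-11.9,2,-0.9,1,-3.7,1,44.2,-12.6,2.7,-0.9,1,-3.7,1,43.8,-13.4,3.3,-0.9,1,-3.7,1,43.5,-14.2,3.9,-0.9,1,-3.7,1,43.2,-15,4.3,-0.9,1,-3.7,1,42.9,-15.8,4.6,-0.9,1,-3.7,1,42.6,-16.6,4.9,-0.9,1,-3.7,1,42.3,-17.4,5.1,-0.9,1,-3.7,1,42.1,-18.2,5.2,-0.9,1,-3.7,1,42,-18.9,5.3,-0.9,1,-3.7,1,41.8,-19.7,5.3,-0.9,1,-3.7
```

servo_tool:
  deltas: [1,44.5,-12,2,-0.9,1,-3.7,1,44,-12.5,2.5,-0.9,1,-3.7,1,44,-13.5,3.5,-0.9,1,-3.7,1,43.5,-14,4,-0.9,1,-3.7,1,43,-15,4.5,-0.9,1,-3.7,1,43,-16,4.5,-0.9,1,-3.7,1,42.5,-16.5,5,-0.9,1,-3.7,1,42.5,-17.5,5,-0.9,1,-3.7,1,42,-18,5,-0.9,1,-3.7,1,42,-19,5.5,-0.9,1,-3.7,1,42,-19.5,5.5,-0.9,1,-3.7,1,0,0,0,0,0,0]

```text
clock: 3.9
ee_pos: [0.4548, 0.3691, 0.2509]
ee_rot: [[-0.405, 0.788, 0.464], [0.914, 0.348, 0.206], [0.001, 0.507, -0.862]]
ft_force: [1.7, -0.8, -0.3]
gripper_width: 1.002
```

```bash
python3 - <<'E'
from h import *
p,R,s=pose(); c=calibration("wrist"); print(np.array(R.T@(np.array(c["xyz"])-p)).round(3)); print((R.T@np.array(c["rotation"])).round(2))
print(p.round(4),"goal .466 .351 .25", np.degrees(Ro.from_matrix(R.T@rackR(22)).as_rotvec()).round(1))
im,d=read_camera("wrist"); P=cloud("wrist",d,c); np.savez("w1.npz",im=im,P=P,R=R,p=p); cv2.imwrite("pics/w1.png",im)
for r in cut_out("wrist","section_up")[:3]: print(r["score"],r["point"],r["region"].sum(),np.median(P[r["region"]],0).round(4))
E
```

```text
[ 0.08  -0.001 -0.143]
[[ 0.   -0.95 -0.32]
 [ 1.   -0.    0.  ]
 [-0.   -0.32  0.95]]
[0.4548 0.3691 0.2509] goal .466 .351 .25 [ 0.5 -1.   1.6]
0.55 [270.2, 208.5] 9991 [0.5326 0.3839 0.1075]
```

View pics/w1.png

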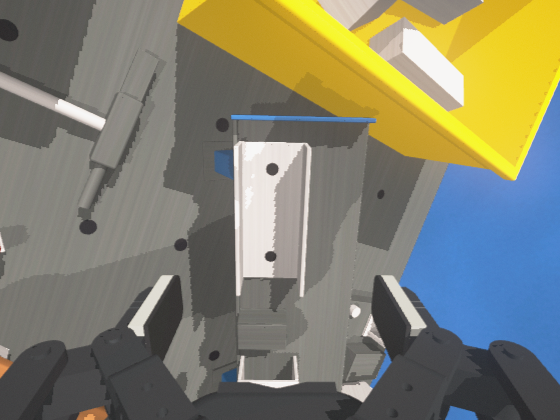

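The wrist picture shows section_up open towards the camera, spanning columns 235-310 and rows 142-296. Tube_offcut is at (262,330) and section_down at (268,370).

```bash
cat >> h.py <<'E'
def fitplane(q,tol=.003):
    best=None; rng=np.random.default_rng(0)
    for _ in range(300):
        a=q[rng.choice(len(q),3,False)]; n=np.cross(a[1]-a[0],a[2]-a[0]); l=np.linalg.norm(n)
        if l<1e-6: continue
        k=abs((q-a[0])@(n/l))<tol
        if best is None or k.sum()>best.sum(): best=k
    o=q[best].mean(0); n=np.linalg.svd(q[best]-o,full_matrices=False)[2][2]; return o,n*np.sign(n[2]),best
E
python3 - <<'E'
from h import *
z=np.load("w1.npz"); im,P,R,p=z["im"],z["P"],z["R"],z["p"]
hsv=cv2.cvtColor(im,cv2.COLOR_BGR2HSV)
m=np.zeros(P.shape[:2],bool); m[136:302,228:316]=True
q=P[m]; o,n,k=fitplane(q); print("plane n",n.round(3),"tilt",np.degrees(np.arccos(n[2])),"az",np.degrees(np.arctan2(-n[1],-n[0])),o.round(4),k.sum())
h=(q-o)@n; print(np.histogram(h,bins=np.arange(-.012,.05,.004)))
az=np.degrees(np.arctan2(-n[1],-n[0])); rx=np.array([-n[0],-n[1],0]);rx/=np.linalg.norm(rx);ry=np.cross([0,0,1],rx);u=np.cross(ry,n)
for nm,s in (("web",abs(h)<.003),("tops",(h>.028)&(h<.042))):
    w=np.c_[(q[s]-o)@ry,(q[s]-o)@u]; c,sz,a=cv2.minAreaRect((w*1000).astype(np.float32)); print(nm,s.sum(),np.round(c,1),np.round(sz,1),round(a,1),"world",(o+ry*c[0]/1e3+u*c[1]/1e3).round(4))
E
```

```text
plane n [-0.428 -0.193  0.883] tilt 28.00430728945426 az 24.272937180633882 [0.5447 0.3718 0.1062] 10252
(array([   0,  342, 5442, 5404,  172,   91,  114,  137,  110,  138,  122,
        692,  790,    0,    0]), array([-0.012, -0.008, -0.004,  0.   ,  0.004,  0.008,  0.012,  0.016,
        0.02 ,  0.024,  0.028,  0.032,  0.036,  0.04 ,  0.044,  0.048]))
web 10255 [-4.  -1.5] [ 82.7 179.7] 88.5 world [0.5452 0.3677 0.1055]
tops 1604 [10.  -6.1] [139.6  64.1] 1.8 world [0.5357 0.3788 0.1034]
```

```bash
python3 - <<'E'
from h import *
z=np.load("w1.npz"); P=z["P"]; q=P[136:302,228:316].reshape(-1,3)
o,n,k=fitplane(q); h=(q-o)@n; t=q[(h>.032)&(h<.042)]; ot,nt,kt=fitplane(t); print("tops plane",nt.round(3),np.degrees(np.arccos(nt[2])),np.degrees(np.arctan2(-nt[1],-nt[0])))
for az in (21,22,23,24):
    R=rackR(az); w=t@R; c,s,a=cv2.minAreaRect((w[:,:2]*1000).astype(np.float32)); tz=np.median(w[:,2])
    top=R@np.array([c[0]/1e3,c[1]/1e3,tz]); print(az,np.round(s,1),round(a,2),"top",top.round(4),"centre",(top+R[:,2]*.02).round(4), "zspread",np.percentile(w[:,2],[3,97]).round(4))
R=rackR(22.5); print("TCP target", (top+R[:,2]*.023).round(4))
E
```

```text
tops plane [-0.463 -0.189  0.866] 30.00542290939778 22.156568323367374
21 [ 64.2 139.6] 88.93 top [0.5201 0.3717 0.1354] centre [0.5294 0.3753 0.1181] zspread [0.1905 0.1951]
22 [ 64.2 139.6] 89.79 top [0.5201 0.3717 0.1354] centre [0.5294 0.3755 0.1181] zspread [0.1921 0.1964]
23 [139.6  64.2] 0.66 top [0.5201 0.3717 0.1353] centre [0.5293 0.3756 0.118 ] zspread [0.1934 0.1975]
24 [139.6  64.2] 1.53 top [0.5201 0.3717 0.1353] centre [0.5293 0.3758 0.118 ] zspread [0.1943 0.1988]
TCP target [0.5308 0.3761 0.1154]
```

```bash
python3 -c "
from h import *
R=rackR(22.2); T=np.array([.5363,.3783,.1051]); plan(T-R[:,2]*.07,R,4,1)"
```

```text
max 23.9 0.3
1,-4.9,-1.9,23.8,0.1,-0.2,0.3,1,-4.8,-1.8,23.8,0.1,-0.2,0.3,1,-4.8,-1.7,23.9,0.1,-0.2,0.3,1,-4.7,-1.7,23.9,0.1,-0.2,0.3
```

servo_tool:
  deltas: [1,-5,-2,24,0.1,-0.2,0.3,1,-5,-2,24,0.1,-0.2,0.3,1,-5,-2,24,0.1,-0.2,0.3,1,-5,-2,24,0.1,-0.2,0.3,1,0,0,0,0,0,0]

```text
clock: 4.62
ee_pos: [0.5133, 0.3569, 0.1656]
ee_rot: [[-0.359, 0.805, 0.473], [0.933, 0.311, 0.18], [-0.002, 0.506, -0.863]]
ft_force: [-0.8, -0.2, -0.4]
gripper_width: 0.999
```

```bash
python3 -c "
from h import *
R=rackR(22.2); T=np.array([.5363,.3783,.1051]); plan(T,R,5,1)"
```

```text
max 13.4 0.2
1,2.4,-1.1,13.4,0.1,0.1,-0.2,1,2.3,-1.1,13.4,0.1,0.1,-0.2,1,2.3,-1,13.4,0.1,0.1,-0.2,1,2.3,-1,13.4,0.1,0.1,-0.2,1,2.2,-1,13.4,0.1,0.1,-0.2
```

servo_tool:
  deltas: [1,6,-3,0,0.3,0.3,-0.5,1,3,-1,12,0,0,0,1,2,-1,12,0,0,0,1,0,0,0,0,0,0,1,0,0,0,0,0,0]

```text
clock: 5.25
ee_pos: [0.5172, 0.3716, 0.148]
ee_rot: [[-0.368, 0.802, 0.471], [0.93, 0.317, 0.187], [0.001, 0.507, -0.862]]
ft_force: [-0.8, -0.3, -0.4]
gripper_width: 1.0
```

```bash
python3 -c "
from h import *
R=rackR(22.2); T=np.array([.5363,.3783,.1051]); plan(T,R,1,1); plan(T,R,3,1)"
```

```text
max 47.2 0.5
1,-0.9,-4.3,47.2,0.4,0.3,-0.5
max 15.8 0.2
1,-0.3,-1.4,15.7,0.1,0.1,-0.2,1,-0.3,-1.4,15.8,0.1,0.1,-0.2,1,-0.3,-1.3,15.8,0.1,0.1,-0.2
```

servo_tool:
  deltas: [1,-0.5,-4,0,0.4,0.3,-0.5,1,0,-1,12,0,0,0,1,0,0,12,0,0,0,1,0,0,10,0,0,0,1,0,0,0,0,0,0,1,0,0,0,0,0,0]

```text
clock: 6.0
ee_pos: [0.5291, 0.3758, 0.1179]
ee_rot: [[-0.379, 0.8, 0.464], [0.925, 0.327, 0.192], [0.001, 0.502, -0.865]]
ft_force: [-0.1, 0.6, 0.7]
gripper_width: 1.005
```

```bash
python3 -c "
from h import *
R=rackR(22.2); T=np.array([.5363,.3783,.1051]); plan(T,R,1,1)
im,d=read_camera('wrist'); cv2.imwrite('pics/w2.png',im)"
```

```text
max 14.9 0.1
1,-0.4,0.1,14.9,0.1,-0.1,0
```

View pics/w2.png

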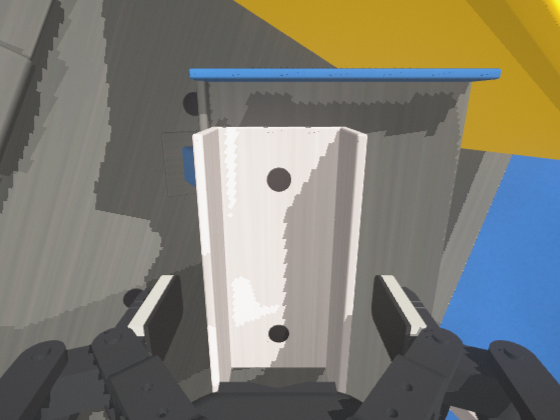

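The fingers straddle section_up symmetrically: its flanges are at columns 205 and 355, the pads at 165 and 390. Next is the last 15 mm, then closing.

servo_tool:
  deltas: [1,0,0,11,0,0,0,1,0,0,6,0,0,0,1,0,0,2,0,0,0,1,0,0,0,0,0,0,-1,0,0,0,0,0,0,-1,0,0,0,0,0,0,-1,0,0,0,0,0,0,-1,0,0,0,0,0,0,-1,0,0,0,0,0,0,-1,0,0,0,0,0,0]

```text
clock: 7.3
ee_pos: [0.5378, 0.3799, 0.1033]
ee_rot: [[-0.38, 0.799, 0.466], [0.925, 0.327, 0.193], [0.002, 0.504, -0.864]]
ft_force: [0.2, -0.2, 0.3]
gripper_width: 0.742
```

servo_tool:
  deltas: [-1,0,0,-8,0,0,0,-1,0,0,-20,0,0,0,-1,0,0,-30,0,0,0,-1,0,0,-30,0,0,0,-1,0,0,-30,0,0,0,-1,0,0,0,0,0,0]

```text
clock: 8.05
ee_pos: [0.4782, 0.352, 0.2013]
ee_rot: [[-0.378, 0.805, 0.457], [0.926, 0.33, 0.184], [-0.003, 0.492, -0.87]]
ft_force: [0.7, 0.2, -6.5]
gripper_width: 0.741
```

```bash
python3 - <<'E'
from h import *
p,R,s=pose()
# section_tray axis from stored clouds (flange tops)
for cam in ("top","scene"):
    z=np.load(cam+"1.npz");P=z["P"];x,y,h=P[...,0],P[...,1],P[...,2]
    m=(abs(x-.53)<.06)&(abs(y+.27)<.09)&(h>.036)&(h<.05); c,sz,a=cv2.minAreaRect((P[m][:,:2]*1000).astype(np.float32)); print(cam,np.round(c,1),np.round(sz,1),a)
plan([.615,-.25,.25],rackR(-1.5,0),24,-1,True,.05)
E
```

```text
top [ 529.1 -269.4] [137.7  64.5] 88.00587463378906
scene [ 532.4 -265.4] [139.8  67. ] 88.22395324707031
max 27.6 1.2
-1,-24,12.3,-4.5,1.2,-0.2,1,-1,-24.3,11.4,-4.5,1.2,-0.2,1,-1,-24.6,10.5,-4.5,1.2,-0.2,1,-1,-24.9,9.6,-4.4,1.2,-0.2,1,-1,-25.2,8.7,-4.3,1.2,-0.2,1,-1,-25.4,7.8,-4.2,1.2,-0.2,1,-1,-25.7,6.8,-4,1.2,-0.2,1,-1,-25.9,5.9,-3.8,1.2,-0.2,1,-1,-26.1,5,-3.6,1.2,-0.2,1,-1,-26.3,4.1,-3.2,1.2,-0.2,1,-1,-26.5,3.2,-2.9,1.2,-0.2,1,-1,-26.7,2.3,-2.5,1.2,-0.2,1
-1,-26.9,1.4,-2.1,1.2,-0.2,1,-1,-27,0.5,-1.6,1.2,-0.2,1,-1,-27.2,-0.3,-1.1,1.2,-0.2,1,-1,-27.3,-1.2,-0.5,1.2,-0.2,1,-1,-27.4,-2,0.1,1.2,-0.2,1,-1,-27.5,-2.8,0.8,1.2,-0.2,1,-1,-27.5,-3.6,1.5,1.2,-0.2,1,-1,-27.6,-4.4,2.3,1.2,-0.2,1,-1,-27.6,-5.1,3.1,1.2,-0.2,1,-1,-27.6,-5.8,3.9,1.2,-0.2,1,-1,-27.5,-6.5,4.8,1.2,-0.2,1,-1,-27.4,-7.2,5.7,1.2,-0.2,1
```

servo_tool:
  deltas: [-1,-24,12,-8,1.2,-0.2,1,-1,-24,11,-8,1.2,-0.2,1,-1,-24.5,10.5,-6,1.2,-0.2,1,-1,-25,9.5,-5,1.2,-0.2,1,-1,-25,8.5,-4.5,1.2,-0.2,1,-1,-25.5,8,-4,1.2,-0.2,1,-1,-25.5,7,-4,1.2,-0.2,1,-1,-26,6,-4,1.2,-0.2,1,-1,-26,5,-3.5,1.2,-0.2,1,-1,-26.5,4,-3,1.2,-0.2,1,-1,-26.5,3,-3,1.2,-0.2,1,-1,-26.5,2.5,-2.5,1.2,-0.2,1]

```text
clock: 9.55
ee_pos: [0.6171, 0.055, 0.2582]
ee_rot: [[-0.161, 0.966, 0.204], [0.987, 0.153, 0.055], [0.022, 0.211, -0.977]]
ft_force: [0.2, 0.0, -6.1]
gripper_width: 0.746
```

```bash
python3 - <<'E'
from h import *
plan([.615,-.27,.2],rackR(-2,0),12,-1,True,.02)
E
```

```text
max 27.7 1.0
-1,-26.3,2.2,-1.4,1,-0.2,0.9,-1,-26.5,1.3,-0.5,1,-0.2,0.9,-1,-26.8,0.4,0.5,1,-0.2,0.9,-1,-27,-0.4,1.5,1,-0.2,0.9,-1,-27.2,-1.3,2.5,1,-0.2,0.9,-1,-27.3,-2.1,3.6,1,-0.2,0.9,-1,-27.5,-2.9,4.7,1,-0.2,0.9,-1,-27.6,-3.7,5.8,1,-0.2,0.9,-1,-27.7,-4.4,7,1,-0.2,0.9,-1,-27.7,-5.1,8.2,1,-0.2,0.9,-1,-27.7,-5.8,9.5,1,-0.2,0.9,-1,-27.7,-6.4,10.8,1,-0.2,0.9
```

servo_tool:
  deltas: [-1,-26.5,2,-1.5,1,-0.2,0.9,-1,-26.5,1.5,-0.5,1,-0.2,0.9,-1,-27,0.5,0.5,1,-0.2,0.9,-1,-27,-0.5,1.5,1,-0.2,0.9,-1,-27,-1.5,2.5,1,-0.2,0.9,-1,-27.5,-2,3.5,1,-0.2,0.9,-1,-27.5,-3,4.5,1,-0.2,0.9,-1,-27.5,-3.5,6,1,-0.2,0.9,-1,-27.5,-4.5,7,1,-0.2,0.9,-1,-27.5,-5,8,1,-0.2,0.9,-1,-27.5,-6,9.5,1,-0.2,0.9,-1,0,0,0,0,0,0]

```text
clock: 11.05
ee_pos: [0.6169, -0.2689, 0.2027]
ee_rot: [[0.033, 0.999, -0.003], [0.999, -0.033, -0.002], [-0.003, -0.003, -1.0]]
ft_force: [-0.1, -0.2, -7.0]
gripper_width: 0.738
```

```bash
python3 - <<'E'
from h import *
c=calibration("wrist"); p,R,s=pose(); im,d=read_camera("wrist"); P=cloud("wrist",d,c); np.savez("w3.npz",im=im,P=P,R=R,p=p); cv2.imwrite("pics/w3.png",im)
T=P@R - p@R   # tool coords
# held section points: within +-45mm y, z -? 
m=(abs(T[...,1])<.04)&(abs(T[...,0])<.09)&(T[...,2]>-.05)&(T[...,2]<.02)&(d>0)
q=T[m]; print(len(q),np.percentile(q,[1,50,99],0).round(4))
plan([.617,-.27,.12],rackR(-2,0),4,-1)
E
```

```text
47751 [[-0.0613 -0.0348 -0.0436]
 [ 0.0166 -0.0006 -0.0019]
 [ 0.0684  0.0342 -0.    ]]
max 20.8 0.1
-1,-0.8,-0.1,20.8,-0,0,0.1,-1,-0.8,-0.1,20.8,-0,0,0.1,-1,-0.8,-0.1,20.8,-0,0,0.1,-1,-0.8,-0.1,20.8,-0,0,0.1
```

View pics/w3.png

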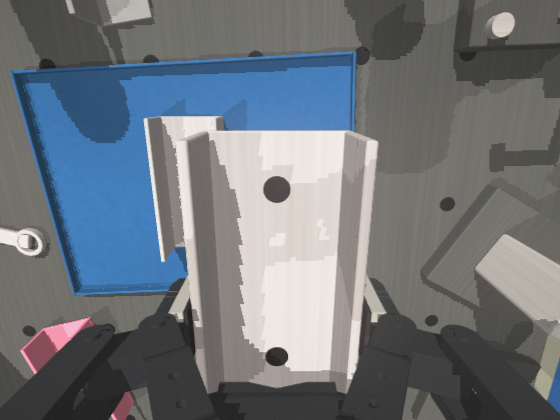

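Section_up is held square to the tool (columns 178-376). The section in the tray shows behind it to the left, with its left flange at column 155. I will check that flange's world position before lowering.

```bash
python3 - <<'E'
from h import *
z=np.load("w3.npz"); P=z["P"]; x,y,h=P[...,0],P[...,1],P[...,2]
v,u=np.mgrid[:420,:560]
t=(h>.037)&(h<.05)&(x>.47)&(x<.59)&(y>-.36)&(y<-.18); q=P[t]; print(t.sum(),np.percentile(q,[1,50,99],0).round(4))
l=q[q[:,0]<.52]; b=np.polyfit(l[:,1],l[:,0],1); print("left flange n",len(l),"x at y=-.27",np.polyval(b,-.27),"slope deg",np.degrees(np.arctan(b[0])),"y",np.percentile(l[:,1],[1,99]))
T=(P-z["p"])@z["R"]; m=(abs(T[...,1])<.04)&(abs(T[...,0])<.09)&(T[...,2]>-.05)&(T[...,2]<.02)
q=T[m]; w=q[q[:,2]>-.006]; print("web z",np.median(w[:,2]),np.percentile(w[:,2],[5,95])); A=np.c_[w[:,:2],np.ones(len(w))]; print(np.linalg.lstsq(A,w[:,2],rcond=None)[0])
f=q[(q[:,2]<-.03)]; print("tops z",np.median(f[:,2]),np.percentile(f[:,1],[2,98]))
E
```

```text
988 [[ 0.4975 -0.3365  0.0372]
 [ 0.5018 -0.2566  0.0431]
 [ 0.5645 -0.2001  0.045 ]]
left flange n 923 x at y=-.27 0.5013708282934559 slope deg 1.8015257285591197 y [-0.33666017 -0.20007961]
web z -0.001434418094370381 [-0.00253252 -0.00041244]
[ 0.00200468  0.00342198 -0.00149091]
tops z -0.03709643034648724 [-0.0366488   0.03609962]
```

servo_tool:
  deltas: [-1,-0.5,1,28,0,0,0,-1,-0.5,0.5,28,0,0,0,-1,0,0.5,28,0,0,0,-1,0,0,28,0,0,0,-1,0,0,20,0,0,0,-1,0,0,10,0,0,0,-1,0,0,0,0,0,0,-1,0,0,0,0,0,0]

```text
clock: 12.1
ee_pos: [0.6243, -0.2643, 0.0607]
ee_rot: [[0.026, 1.0, 0.006], [1.0, -0.026, 0.001], [0.001, 0.006, -1.0]]
ft_force: [0.1, 0.1, -6.4]
gripper_width: 0.741
```

```bash
python3 - <<'E'
from h import *
plan([.619,-.27,.0066],rackR(-1.8,0),1,-1)
E
```

```text
max 54.1 0.3
-1,-5.9,-5.5,54.1,0.3,-0.1,0.3
```

servo_tool:
  deltas: [-1,-3,-3,14,0.3,-0.1,0.3,-1,-3,-3,14,0,0,0,-1,0,0,12,0,0,0,-1,0,0,4,0,0,0,-1,0,0,0,0,0,0]

```text
clock: 12.72
ee_pos: [0.6182, -0.2712, 0.0145]
ee_rot: [[0.032, 0.999, 0.002], [0.999, -0.032, -0.002], [-0.002, 0.002, -1.0]]
ft_force: [0.0, 0.1, -7.2]
gripper_width: 0.737
```

```bash
python3 - <<'E'
from h import *
plan([.619,-.27,.0066],rackR(-1.8,0),1,-1)
E
```

```text
max 7.9 0.1
-1,1.2,0.7,7.9,0.1,0.1,-0
```

servo_tool:
  deltas: [-1,0.5,0.5,4,0,0,0,-1,0,0,3,0,0,0,-1,0,0,2,0,0,0,-1,0,0,1,0,0,0,-1,0,0,0,0,0,0]

```text
clock: 13.35
ee_pos: [0.6198, -0.2706, 0.0067]
ee_rot: [[0.032, 0.999, 0.004], [0.999, -0.032, -0.003], [-0.003, 0.004, -1.0]]
ft_force: [-0.7, -0.4, -6.2]
gripper_width: 0.741
```

Nearly down, with no contact yet; I will step down gently.

servo_tool:
  deltas: [-1,0,0,1.5,0,0,0,-1,0,0,1.5,0,0,0,-1,0,0,0,0,0,0]

```text
clock: 13.72
ee_pos: [0.62, -0.2707, 0.0067]
ee_rot: [[0.032, 0.999, 0.004], [0.999, -0.032, -0.004], [-0.004, 0.004, -1.0]]
ft_force: [-0.2, 0.2, -5.1]
gripper_width: 0.742
```

servo_tool:
  deltas: [-1,0,0,3,0,0,0,-1,0,0,3,0,0,0,-1,0,0,3,0,0,0]

```text
clock: 14.1
ee_pos: [0.6202, -0.2709, 0.0063]
ee_rot: [[0.032, 0.999, 0.005], [0.999, -0.032, -0.007], [-0.007, 0.005, -1.0]]
ft_force: [-12.8, 2.4, 28.5]
gripper_width: 0.738
```

servo_tool:
  deltas: [-1,0,0,0,0,0,0,-1,0,0,-0.5,0,0,0,0.62,0,0,0,0,0,0,0.62,0,0,0,0,0,0,0.62,0,0,0,0,0,0,0.62,0,0,0,0,0,0]

```text
clock: 14.85
ee_pos: [0.6225, -0.2713, 0.0077]
ee_rot: [[0.032, 0.999, 0.009], [0.999, -0.032, -0.008], [-0.008, 0.009, -1.0]]
ft_force: [0.3, -0.3, 0.2]
gripper_width: 0.809
```

servo_tool:
  deltas: [0.62,0,0,-6,0,0,0,0.62,0,0,-15,0,0,0,0.62,0,0,-25,0,0,0,0.62,0,0,-40,0,0,0,1,0,0,-50,0,0,0,1,0,0,-50,0,0,0,1,0,0,-40,0,0,0,1,0,0,0,0,0,0]

```text
clock: 15.85
ee_pos: [0.6208, -0.2686, 0.2492]
ee_rot: [[0.031, 0.999, 0.015], [0.999, -0.031, -0.009], [-0.009, 0.015, -1.0]]
ft_force: [0.7, 0.7, -0.8]
gripper_width: 1.002
```

```bash
cat >> h.py <<'E'
def trays(P,t=(.02,.05)):
    x,y,h=P[...,0],P[...,1],P[...,2]
    q=P[(h>.036)&(h<t[1])&(x>.45)&(x<.69)&(y>-.38)&(y<-.16)]
    hist,e=np.histogram(q[:,0],bins=np.arange(.45,.70,.005)); return q,hist
E
python3 - <<'E'
from h import *
c=calibration("wrist"); p,R,s=pose(); im,d=read_camera("wrist"); P=cloud("wrist",d,c); np.savez("w4.npz",im=im,P=P,R=R,p=p); cv2.imwrite("pics/w4.png",im)
q,h=trays(P); print(h)
a=np.radians(-1.8); w=q[:,:2]@np.array([[np.cos(a),-np.sin(a)],[np.sin(a),np.cos(a)]]) # tray-section axes
for lo,hi in ((.47,.575),(.58,.68)):
    k=(q[:,0]>lo)&(q[:,0]<hi); cc,sz,an=cv2.minAreaRect((q[k][:,:2]*1000).astype(np.float32)); print(np.round(cc,1),np.round(sz,1),round(an,2),np.percentile(q[k][:,2],[5,50,95]).round(4))
D=np.array([.6285,.155,.119]); Rr=rackR(22.2); plan(D-Rr[:,2]*.14,Rr,22,1,True,.06)
E
```

```text
[  0   0   0   0   0   0   0   0   0 134 594   0   0   0   0   0   0   0
   0   0   0 154 445   0   0   0   0 240 291   0   0   0   0   0   0   0
   0   0   0 325 218   0   0   0   0   0   0   0   0]
[ 530.5 -269.9] [139.   64.6] 88.12 [0.0372 0.0432 0.0447]
[ 619.9 -271.7] [139.   64.3] 88.26 [0.0388 0.0435 0.0448]
max 19.6 1.3
1,19.6,2.9,-10.2,-1.3,0.3,-1.1,1,19.6,2.8,-9.1,-1.3,0.3,-1.1,1,19.5,2.7,-7.9,-1.3,0.3,-1.1,1,19.4,2.6,-6.8,-1.3,0.3,-1.1,1,19.4,2.4,-5.7,-1.3,0.3,-1.1,1,19.3,2.2,-4.7,-1.3,0.3,-1.1,1,19.1,1.9,-3.6,-1.3,0.3,-1.1,1,19,1.6,-2.6,-1.3,0.3,-1.1,1,18.9,1.2,-1.6,-1.3,0.3,-1.1,1,18.8,0.8,-0.6,-1.3,0.3,-1.1,1,18.6,0.4,0.3,-1.3,0.3,-1.1,1,18.5,-0.1,1.3,-1.3,0.3,-1.1
1,18.3,-0.6,2.2,-1.3,0.3,-1.1,1,18.2,-1.1,3,-1.3,0.3,-1.1,1,18,-1.7,3.8,-1.3,0.3,-1.1,1,17.9,-2.3,4.6,-1.3,0.3,-1.1,1,17.8,-3,5.4,-1.3,0.3,-1.1,1,17.6,-3.7,6.1,-1.3,0.3,-1.1,1,17.5,-4.4,6.8,-1.3,0.3,-1.1,1,17.4,-5.1,7.5,-1.3,0.3,-1.1,1,17.3,-5.9,8.1,-1.3,0.3,-1.1,1,17.1,-6.7,8.6,-1.3,0.3,-1.1
```

View pics/w4.png

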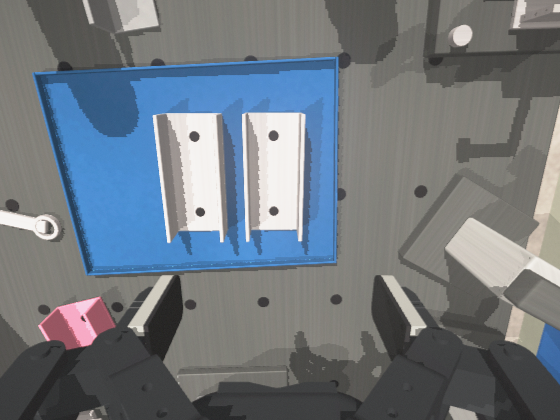

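Both sections lie flat and parallel at columns 153-223 and 243-305, 89 mm apart, with ends in line to 2 mm. The midpoint is (0.575, -0.271). Now for section_down.

```bash
python3 - <<'E'
from h import *
D=np.array([.6285,.155,.119]); Rr=rackR(22.2); plan(D-Rr[:,2]*.17,Rr,12,1,True,.05)
E
```

```text
max 36.1 2.4
1,36.1,3.5,-17.1,-2.4,0.6,-1.9,1,35.8,3.3,-13.9,-2.4,0.6,-1.9,1,35.5,2.8,-10.8,-2.4,0.6,-1.9,1,35.1,2,-7.8,-2.4,0.6,-1.9,1,34.6,1.1,-5,-2.4,0.6,-1.9,1,34.1,-0,-2.3,-2.4,0.6,-1.9,1,33.5,-1.3,0.2,-2.4,0.6,-1.9,1,32.9,-2.8,2.6,-2.4,0.6,-1.9,1,32.4,-4.5,4.8,-2.4,0.6,-1.9,1,31.8,-6.4,6.8,-2.4,0.6,-1.9,1,31.3,-8.3,8.6,-2.4,0.6,-1.9,1,30.8,-10.5,10.3,-2.4,0.6,-1.9
```

servo_tool:
  deltas: [1,36,3.5,-17,-2.4,0.6,-1.9,1,36,3.5,-14,-2.4,0.6,-1.9,1,35.5,3,-11,-2.4,0.6,-1.9,1,35,2,-8,-2.4,0.6,-1.9,1,34.5,1,-5,-2.4,0.6,-1.9,1,34,0,-2.5,-2.4,0.6,-1.9,1,33.5,-1.5,0,-2.4,0.6,-1.9,1,33,-3,2.5,-2.4,0.6,-1.9,1,32.5,-4.5,5,-2.4,0.6,-1.9,1,32,-6.5,7,-2.4,0.6,-1.9,1,31,-8.5,8.5,-2.4,0.6,-1.9,1,0,0,0,0,0,0]

```text
clock: 17.4
ee_pos: [0.5527, 0.1064, 0.2729]
ee_rot: [[-0.353, 0.834, 0.425], [0.935, 0.306, 0.178], [0.018, 0.46, -0.888]]
ft_force: [0.2, -0.7, 0.9]
gripper_width: 0.996
```

```bash
python3 - <<'E'
from h import *
c=calibration("wrist"); p,R,s=pose(); im,d=read_camera("wrist"); P=cloud("wrist",d,c); np.savez("w5.npz",im=im,P=P,R=R,p=p); cv2.imwrite("pics/w5.png",im)
hsv=cv2.cvtColor(im,cv2.COLOR_BGR2HSV)
rs=cut_out("wrist","section_down")
for r in rs[:3]: print(r["score"],np.round(r["point"]),r["region"].sum(),np.median(P[r["region"]],0).round(4))
Rr=rackR(22.2); w=P@Rr; C=np.array([.6285,.155,.119])@Rr
m=(abs(w[...,0]-C[0])<.1)&(abs(w[...,1]-C[1])<.06)&(abs(w[...,2]-(C[2]-.02))<.006)&(d>0); q=P[m]; 
o,n,k=fitplane(q); print(m.sum(),n.round(3),np.degrees(np.arccos(n[2])),np.degrees(np.arctan2(-n[1],-n[0])))
t=(w[m])[k]; cc,sz,a=cv2.minAreaRect((t[:,:2]*1000).astype(np.float32)); top=Rr@np.array([cc[0]/1e3,cc[1]/1e3,np.median(t[:,2])]); print(np.round(sz,1),a,"top",top.round(4),"centre",(top+Rr[:,2]*.02).round(4))
T=top+Rr[:,2]*.035; print(T); plan(T-Rr[:,2]*.06,Rr,3,1)
E
```

```text
0.66 [274. 166.] 10705 [0.6096 0.1558 0.1359]
10665 [-0.463 -0.189  0.866] 30.004103038127568 22.253398242723176
[ 64.3 140. ] 89.89806365966797 top [0.6114 0.1482 0.1355] centre [0.6207 0.152  0.1182]
[0.62761636 0.15483866 0.10522014]
max 43.3 0.8
1,6.3,-1.7,43.3,-0.8,-0,-0.7,1,6.3,-2.2,43.3,-0.8,-0,-0.7,1,6.4,-2.8,43.2,-0.8,-0,-0.7
```

View pics/w5.png

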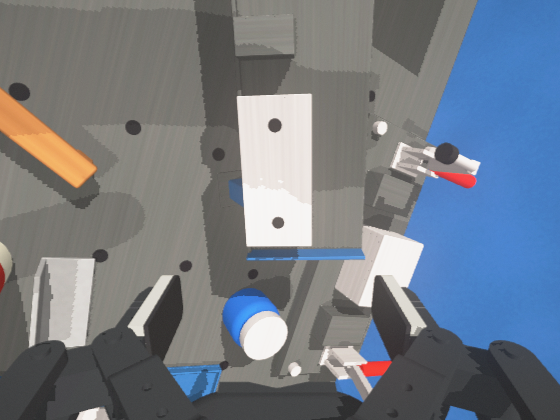

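Section_down shows web outward at columns 238-312, rows 95-247. It fits 64 x 140 mm at a 30° tilt, and its end lies close to the cheek.

servo_tool:
  deltas: [1,6.5,-2,40,-0.8,0,-0.7,1,6.5,-2,40,-0.8,0,-0.7,1,6.5,-3,35,-0.8,0,-0.7,1,0,0,0,0,0,0,1,0,0,0,0,0,0]

```text
clock: 18.12
ee_pos: [0.6, 0.1358, 0.1692]
ee_rot: [[-0.37, 0.804, 0.466], [0.929, 0.321, 0.183], [-0.002, 0.501, -0.866]]
ft_force: [0.2, 0.4, 0.0]
gripper_width: 0.998
```

```bash
python3 - <<'E'
from h import *
plan([.6276,.1548,.1052],rackR(22.2),1,1)
E
```

```text
max 71.8 0.4
1,7.6,-3.8,71.8,0,0.4,-0.4
```

servo_tool:
  deltas: [1,5,-3,14,0,0.4,-0.4,1,3,-1,14,0,0,0,1,0,0,8,0,0,0,1,0,0,0,0,0,0]

```text
clock: 18.62
ee_pos: [0.6152, 0.1437, 0.1421]
ee_rot: [[-0.37, 0.8, 0.472], [0.929, 0.319, 0.186], [-0.002, 0.507, -0.862]]
ft_force: [0.4, -0.4, 0.2]
gripper_width: 0.997
```

```bash
python3 - <<'E'
from h import *
plan([.6276,.1548,.1052],rackR(22.2),1,1)
E
```

```text
max 39.7 0.5
1,5.8,-5.3,39.7,0.5,0.4,-0.4
```

servo_tool:
  deltas: [1,5,-5,0,0.5,0.4,-0.4,1,2,-1.5,0,0,0,0,1,0,0,10,0,0,0,1,0,0,0,0,0,0]

```text
clock: 19.12
ee_pos: [0.6123, 0.1493, 0.1312]
ee_rot: [[-0.377, 0.802, 0.464], [0.926, 0.326, 0.189], [0.0, 0.501, -0.865]]
ft_force: [-0.4, -0.4, 0.4]
gripper_width: 0.998
```

```bash
python3 - <<'E'
from h import *
plan([.6276,.1548,.1052],rackR(22.2),1,1)
E
```

```text
max 30.6 0.1
1,-0.7,1,30.6,0.1,0,-0
```

servo_tool:
  deltas: [1,-0.5,1,12,0,0,0,1,0,0,11,0,0,0,1,0,0,6,0,0,0,1,0,0,3,0,0,0,1,0,0,0,0,0,0]

```text
clock: 19.75
ee_pos: [0.6286, 0.1561, 0.1023]
ee_rot: [[-0.379, 0.801, 0.463], [0.926, 0.328, 0.189], [-0.0, 0.5, -0.866]]
ft_force: [0.1, -0.0, -0.3]
gripper_width: 1.003
```

```bash
python3 - <<'E'
from h import *
plan([.6276,.1548,.1052],rackR(22.2),1,1)
E
```

```text
max 3.3 0.1
1,-0.9,0.2,-3.3,-0,-0,0.1
```

servo_tool:
  deltas: [1,-1,0,-3.5,0,0,0,1,0,0,0,0,0,0,-1,0,0,0,0,0,0,-1,0,0,0,0,0,0,-1,0,0,0,0,0,0,-1,0,0,0,0,0,0,-1,0,0,0,0,0,0,-1,0,0,0,0,0,0]

```text
clock: 20.75
ee_pos: [0.6277, 0.1546, 0.1067]
ee_rot: [[-0.379, 0.801, 0.464], [0.926, 0.328, 0.189], [-0.001, 0.501, -0.865]]
ft_force: [0.8, 0.0, 1.0]
gripper_width: 0.742
```

servo_tool:
  deltas: [-1,0,0,-8,0,0,0,-1,0,0,-20,0,0,0,-1,0,0,-30,0,0,0,-1,0,0,-30,0,0,0,-1,0,0,-30,0,0,0,-1,0,0,-20,0,0,0,-1,0,0,0,0,0,0]

```text
clock: 21.62
ee_pos: [0.5544, 0.1237, 0.2197]
ee_rot: [[-0.377, 0.812, 0.446], [0.926, 0.331, 0.181], [-0.001, 0.481, -0.876]]
ft_force: [1.2, -0.1, -8.3]
gripper_width: 0.736
```

```bash
python3 - <<'E'
from h import *
plan([.575,-.27,.2],rackR(-1.8,0),18,-1,True,.02)
E
```

```text
max 22.8 1.6
-1,-21.2,1.3,-2.8,1.6,-0.3,1.3,-1,-21.3,0.8,-2.6,1.6,-0.3,1.3,-1,-21.4,0.3,-2.5,1.6,-0.3,1.3,-1,-21.5,-0.3,-2.2,1.6,-0.3,1.3,-1,-21.6,-0.8,-2,1.6,-0.3,1.3,-1,-21.8,-1.3,-1.6,1.6,-0.3,1.3,-1,-21.9,-1.8,-1.3,1.6,-0.3,1.3,-1,-22,-2.3,-0.9,1.6,-0.3,1.3,-1,-22.1,-2.7,-0.5,1.6,-0.3,1.3,-1,-22.2,-3.2,-0,1.6,-0.3,1.3,-1,-22.3,-3.6,0.5,1.6,-0.3,1.3,-1,-22.4,-4,1,1.6,-0.3,1.3
-1,-22.5,-4.4,1.6,1.6,-0.3,1.3,-1,-22.6,-4.8,2.2,1.6,-0.3,1.3,-1,-22.6,-5.1,2.8,1.6,-0.3,1.3,-1,-22.7,-5.5,3.5,1.6,-0.3,1.3,-1,-22.7,-5.7,4.3,1.6,-0.3,1.3,-1,-22.8,-6,5,1.6,-0.3,1.3
```

servo_tool:
  deltas: [-1,-21,1.5,-6,1.6,-0.3,1.3,-1,-21.5,1,-6,1.6,-0.3,1.3,-1,-21.5,0.5,-4,1.6,-0.3,1.3,-1,-21.5,0,-3,1.6,-0.3,1.3,-1,-21.5,-1,-2,1.6,-0.3,1.3,-1,-22,-1.5,-1.5,1.6,-0.3,1.3,-1,-22,-2,-1.5,1.6,-0.3,1.3,-1,-22,-2.5,-1,1.6,-0.3,1.3,-1,-22,-2.5,-0.5,1.6,-0.3,1.3,-1,-22,-3,0,1.6,-0.3,1.3,-1,-22.5,-3.5,0.5,1.6,-0.3,1.3,-1,-22.5,-4,1,1.6,-0.3,1.3]

```text
clock: 23.12
ee_pos: [0.587, -0.1476, 0.2097]
ee_rot: [[-0.098, 0.989, 0.114], [0.995, 0.095, 0.033], [0.022, 0.117, -0.993]]
ft_force: [-0.2, -0.3, -6.6]
gripper_width: 0.739
```

```bash
python3 - <<'E'
from h import *
plan([.5755,-.271,.16],rackR(-1.8,0),8,-1)
E
```

```text
max 15.5 0.9
-1,-15.3,-3.6,5.5,0.8,-0.2,0.9,-1,-15.4,-3.3,5.6,0.8,-0.2,0.9,-1,-15.4,-3,5.7,0.8,-0.2,0.9,-1,-15.4,-2.6,5.8,0.8,-0.2,0.9,-1,-15.4,-2.3,5.9,0.8,-0.2,0.9,-1,-15.5,-2,6,0.8,-0.2,0.9,-1,-15.5,-1.6,6.1,0.8,-0.2,0.9,-1,-15.5,-1.3,6.1,0.8,-0.2,0.9
```

servo_tool:
  deltas: [-1,-15,-3.5,5,0.8,-0.2,0.9,-1,-15.5,-3,5,0.8,-0.2,0.9,-1,-15.5,-3,5,0.8,-0.2,0.9,-1,-15.5,-2.5,5,0.8,-0.2,0.9,-1,-15.5,-2.5,5,0.8,-0.2,0.9,-1,-15.5,-2,5,0.8,-0.2,0.9,-1,-12,-1.5,5,0.8,-0.2,0.9,-1,0,0,0,0,0,0,-1,0,0,0,0,0,0]

```text
clock: 24.25
ee_pos: [0.5754, -0.2597, 0.1649]
ee_rot: [[0.022, 1.0, 0.008], [1.0, -0.022, 0.003], [0.003, 0.008, -1.0]]
ft_force: [-0.1, 1.6, -6.8]
gripper_width: 0.732
```

```bash
python3 - <<'E'
from h import *
c=calibration("wrist"); p,R,s=pose(); im,d=read_camera("wrist"); P=cloud("wrist",d,c); cv2.imwrite("pics/w6.png",im)
T=(P-p)@R; m=(abs(T[...,1])<.06)&(abs(T[...,0])<.09)&(T[...,2]>-.05)&(T[...,2]<-.02)&(im[...,2]>120); q=T[m]; o,n,k=fitplane(q)
print("held web: n",n.round(3),"z",np.median(q[k][:,2]).round(4)); cc,sz,a=cv2.minAreaRect((q[k][:,:2]*1000).astype(np.float32)); print(np.round(cc,1),np.round(sz,1),round(a,1), np.percentile(q[k],[1,99],0).round(4))
plan([.5755,-.271,.06],rackR(-1.8,0),1,-1)
E
```

```text
held web: n [ 0.    -0.002  1.   ] z -0.0331
[16.2  0.3] [ 77.9 107.9] 89.9 [[-0.0313 -0.0317 -0.0345]
 [ 0.0696  0.0308 -0.0317]]
max 104.9 0.5
-1,-11.5,-0.4,104.9,0.4,-0.2,0.5
```

View pics/w6.png

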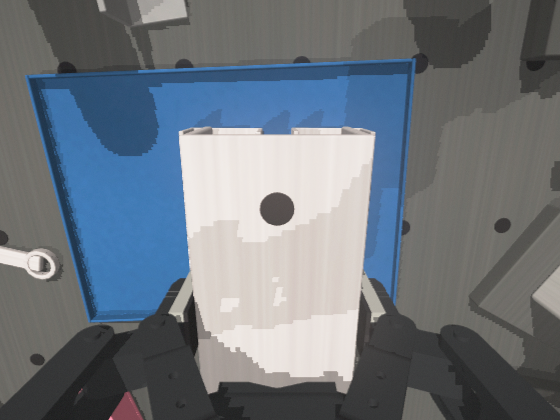

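Section_down is held square and centred (columns 182-374), with the gap between the lower sections around column 277 at its far end. Its web is 33 mm above the TCP, so it should seat at a TCP height of about 15 mm.

servo_tool:
  deltas: [-1,-6,-0.5,22,0.4,-0.2,0.5,-1,-6,0,22,0,0,0,-1,-1,0,20,0,0,0,-1,0,0,12,0,0,0,-1,0,0,0,0,0,0,-1,0,0,0,0,0,0]

```text
clock: 25.05
ee_pos: [0.5741, -0.2723, 0.0822]
ee_rot: [[0.03, 1.0, -0.001], [1.0, -0.03, 0.001], [0.0, -0.001, -1.0]]
ft_force: [1.0, 0.7, -5.7]
gripper_width: 0.74
```

```bash
python3 - <<'E'
from h import *
plan([.5755,-.271,.015],rackR(-1.8,0),1,-1)
E
```

```text
max 67.2 0.1
-1,1.3,1.5,67.2,-0.1,-0,0.1
```

servo_tool:
  deltas: [-1,1,1.5,10,0,0,0,-1,0,0.5,10,0,0,0,-1,0,0,8,0,0,0,-1,0,0,0,0,0,0,-1,0,0,0,0,0,0]

```text
clock: 25.68
ee_pos: [0.5772, -0.2713, 0.0536]
ee_rot: [[0.029, 1.0, 0.001], [1.0, -0.029, -0.0], [-0.0, 0.001, -1.0]]
ft_force: [-0.9, 0.3, -6.2]
gripper_width: 0.742
```

```bash
python3 - <<'E'
from h import *
plan([.5755,-.271,.015],rackR(-1.8,0),1,-1)
E
```

```text
max 38.6 0.1
-1,0.2,-1.8,38.6,0.1,0,0.1
```

servo_tool:
  deltas: [-1,0,-1,8,0,0,0,-1,0,-0.5,9,0,0,0,-1,0,0,8,0,0,0,-1,0,0,4,0,0,0,-1,0,0,0,0,0,0]

```text
clock: 26.3
ee_pos: [0.5756, -0.2714, 0.0225]
ee_rot: [[0.03, 1.0, 0.001], [1.0, -0.03, -0.0], [-0.0, 0.001, -1.0]]
ft_force: [-0.1, 0.5, -6.9]
gripper_width: 0.735
```

servo_tool:
  deltas: [-1,0,0,4,0,0,0,-1,0,0,3,0,0,0,-1,0,0,2,0,0,0,-1,0,0,2,0,0,0,-1,0,0,2.5,0,0,0]

```text
clock: 26.92
ee_pos: [0.5762, -0.2716, 0.0146]
ee_rot: [[0.03, 1.0, 0.002], [1.0, -0.03, -0.004], [-0.004, 0.002, -1.0]]
ft_force: [-11.3, 2.1, 23.4]
gripper_width: 0.738
```

servo_tool:
  deltas: [-1,0,0,0,0,0,0,-1,0,0,-0.5,0,0,0,0.75,0,0,0,0,0,0,0.75,0,0,0,0,0,0,0.75,0,0,0,0,0,0,0.75,0,0,0,0,0,0,0.75,0,0,0,0,0,0]

```text
clock: 27.8
ee_pos: [0.5787, -0.2718, 0.0172]
ee_rot: [[0.03, 1.0, 0.007], [1.0, -0.03, -0.005], [-0.005, 0.007, -1.0]]
ft_force: [-0.2, -0.1, 0.5]
gripper_width: 0.873
```

servo_tool:
  deltas: [0.75,0,0,-5,0,0,0,0.75,0,0,-10,0,0,0,0.75,0,0,-20,0,0,0,0.75,0,0,-30,0,0,0,0.75,0,0,-50,0,0,0,0.75,0,0,-50,0,0,0,0.75,0,0,-40,0,0,0,0.75,0,0,0,0,0,0,0.75,0,0,0,0,0,0]

```text
clock: 28.92
ee_pos: [0.5777, -0.2693, 0.2384]
ee_rot: [[0.028, 1.0, 0.012], [1.0, -0.028, -0.007], [-0.007, 0.013, -1.0]]
ft_force: [-0.3, -0.6, -1.1]
gripper_width: 0.876
```

```bash
python3 - <<'E'
from h import *
c=calibration("wrist"); im,d=read_camera("wrist"); P=cloud("wrist",d,c); cv2.imwrite("pics/w7.png",im)
x,y,h=P[...,0],P[...,1],P[...,2]; b=(x>.47)&(x<.67)&(y>-.36)&(y<-.18)
def r(m): cc,sz,a=cv2.minAreaRect((P[m][:,:2]*1000).astype(np.float32)); return np.round(cc,1),np.round(sz,1),round(a,2)
m=b&(abs(x-.5755)<.036)&(h>.04); q=P[m]; o,n,k=fitplane(q); print("down",r(m),np.percentile(h[m],[3,50,97]).round(4),n.round(3))
for s,lab in ((b&(x<.535)&(h>.037),"tray outer flange"),(b&(x>.616)&(h>.037),"up outer flange")): print(lab,r(s),np.percentile(h[s],[10,50,95]).round(4))
for s,lab in ((b&(x>.506)&(x<.53)&(h<.02)&(abs(y+.27)<.06),"tray web"),(b&(x>.624)&(x<.645)&(h<.02)&(abs(y+.27)<.06),"up web")): print(lab,s.sum(),np.percentile(h[s],[10,50,90]).round(4))
p,R,s=pose(); print(s["clock"],p.round(3),s["gripper_width"])
E
```

```text
down (array([ 575.5, -264.6]), array([153.1,  72. ]), 89.68) [0.0468 0.3137 0.3803] [-0.187 -0.955  0.229]
tray outer flange (array([ 516.6, -269.1]), array([139.1,  36.5]), 88.44) [0.2723 0.3018 0.3196]
up outer flange (array([ 633.7, -272.1]), array([138.8,  36.4]), 88.13) [0.2696 0.3029 0.3213]
tray web 2174 [0.0068 0.0077 0.0087]
up web 1900 [0.0069 0.0078 0.0088]
28.975 [ 0.578 -0.269  0.239] 0.8764400934333805
```

View pics/w7.png

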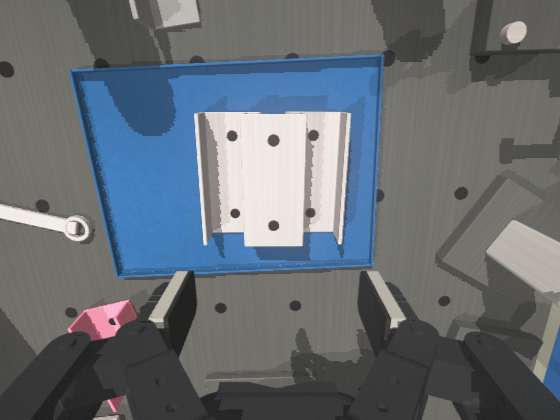

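The picture shows section_down (columns 245-305) bridging both lower sections. Gripper points polluted those height masks, so I will repeat the check with a height cap and hand in if it is good.

```bash
python3 - <<'E'
from h import *
c=calibration("wrist"); im,d=read_camera("wrist"); P=cloud("wrist",d,c)
x,y,h=P[...,0],P[...,1],P[...,2]
m=(abs(x-.5755)<.04)&(y>-.36)&(y<-.18)&(h>.0462)&(h<.06); q=P[m]; o,n,k=fitplane(q); cc,sz,a=cv2.minAreaRect((q[:,:2]*1000).astype(np.float32))
hz=np.median(q[:,2]); print("down",np.round(cc,1),np.round(sz,1),round(a,2),"top z",hz,"tilt",np.arccos(min(1,n[2])))
if abs(hz-.048)<.0025 and np.arccos(min(1,n[2]))<.04: print(order.hand_in())
E
```

```text
down [ 575.9 -271.6] [139.8  64. ] 88.24 top z 0.047773889085898386 tilt 0.0010446587807123884
the job is handed in; nothing more can be done
None
```

The nest is built and handed in at about 29 s of the 58 s allowed. I laid section_up open side up beside section_tray, then set section_down open side down across both and withdrew the gripper clear.

**Last checks:**
- **section_down:** its top is at 47.8 mm against 48 mm expected, with a tilt of 0.001 rad.
- **Lower sections:** both webs read 7.7–7.8 mm against 8 mm expected, so they lie flat on the tray floor. Their centre lines were 89 mm apart, so each was about 45 mm from section_down's centre line.
- **Alignment:** all three are parallel within about 0.3° and their ends are in line within about 2 mm.
- **Forces:** the wrist force stayed under about 35 N in the readings taken, with the highest at the two set-downs.

**Disagreed or not checked:**
- My first height check of the finished nest gave wrong values because gripper points got into the measurement. I repeated it with a height limit and it was good.
- I did not re-measure the positions of the other things after the work. I saw no contact with any of them.

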